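Walk a die block round to face its fence

ROBOT

A 6-joint arm with a two-finger parallel gripper is mounted at the origin on a cart in front of the work surface, level with it; the furniture and walls round the work are solid. World frame = base frame: x ahead of the robot, y to its left, z up, the work surface at z = 0. Lengths are in m, angles in degrees, forces in N, time in s.
With the tool pointing down it reaches from about 0.25 to 0.725 m from the base axis. Payload 9.7 kg.
Tool frame: the origin (TCP) lies at the very end of the fingers, on their centre line; the grasp point (between the pads) lies 19 mm behind it; z points along the fingers, y is the line along which they close (so a half turn about z gives the same grasp; the last joint's range is limited). The gripper opens to 85 mm and grips with 20 to 120 N. Pads are 22 mm wide; open, the fingers measure 114 mm over their backs; the gripper's body (76 mm by 85 mm) begins 54 mm behind the grasp point. The pads swing forward as they close: fully open they stand 13 mm farther back than shut.
Start: joints at [-73.969, 4.979, 10.078, 95.1, 0, 90], TCP at [0.152, -0.529, 0.231] pointing down, gripper open.
Joint ranges: [-179.16, 179.16], [-48.56, 103.87], [-65.8, 70.77], [-126.05, 130.52], [-82.76, 87.17], [-180, 180]. Speed limits (degrees/s): [127.2, 127.2, 147.25, 180, 180, 180].

INTERFACE

Orientations are given as [roll, pitch, yaw] about the fixed x, y, z axes, in that order (R = Rz(yaw) Ry(pitch) Rx(roll)).
In Python, from workcell import bot gives the robot as it stands.
- The arm moves only by the tool arm_command, never from a script. Its argument "series" is a list of rows, each a list of 4 numbers: the shift along the tool's x, y, z in m, then the turn about the tool's z in rad. A call has exactly 5 rows; each row is the pose to reach, as a shift and turn from the pose commanded when the call began, along the tool's axes at that moment; what a row does not reach only later rows make up. A row lasts 1/10 s, in which the tool goes at most 50 mm and 8.59 degrees, less where a joint would pass 70% of its speed; a pose out of reach is approached as far as the arm can. A call with a gripper value outside its range is refused whole. "hand" is the finger opening in m, from 0 to 0.0854, set as the call begins (left out, the last holds). The fingers move at their own pace and stop on an object; "grip_force" is the grip in N (left out, the last holds). Time passes only in rows, so rows that repeat a pose let the fingers close, or fill a call up. It gives the time, the measured TCP pose, the force, the opening and the grip force at its end, in the units of the state.
- bot.get_obs(): the state, without advancing time (a new reading comes with each control period).
- bot.camera(name): name is "side" or "top" or "wrist"; returns a dict with "color" (480x640x3 uint8, blue, green, red), "camera_matrix" (3x3 intrinsics, pixels), "dist_coeffs" ([k1, k2, p1, p2, k3] as OpenCV has them; the pictures are not rectified), "xyz" and "orientation" of the camera in the world; the wrist camera has in their place "T_tool_cam" (4x4, takes a point from camera to tool coordinates, whose origin is the TCP and whose axes are the flange's). Camera axes: x right, y up, looking along -z (the intrinsics and any distortion apply to the point x, -y, -z); pixel columns grow to the right and rows downward; lengths in m; the calibration is good to about 2 mm. A picture is of the moment at which its call begins: read the wrist's pose just before it. There is no depth.
- bot.job_done(): hands the job in; it is judged then, once.
Trained networks look in the newest picture that a camera, given by its name, has taken for a name from the list of things; names that differ only in an ending like _2 or _b are one class to them, and where a whole thing is asked for, a point or a joint stands for the part that bears it (a point fixed in the world has none). Each returns a list of dicts, best first, with "confidence" (0 to 1); they miss things now and then, are a little off and sometimes report something else, mostly with a low value. They report only what shows in the picture. A call takes as long as a camera call.
- bot.find_in(camera, target): "location" ([column, row] in pixels, amid what is visible of it).
- bot.mark_of(camera, target): "location" ([column, row] in pixels: a listed point, or the origin of a listed thing).
The state is a dict: "time": time; "q": joint angles; "qd": joint speeds; "joint_efforts": joint torques, N m; "ee_pos": TCP position; "tcp_rot": TCP orientation; "wrist_force": force on the tool from outside, world axes, zero at the start; "torque": the same for the moment, N m; "opening": finger opening in m; "grasp_force": force on a finger pad.
Only numpy, scipy, OpenCV 4.12 (cv2) and the standard library are available. Lean on these libraries where they do the work, as an engineer would, in place of code of your own. Each camera call takes 0.05 s, during which the arm holds its last target. There are 200 camera calls.

TASK

Nothing may be picked up or pinched here: only push with the fingers. Walk the heavy blue die block round on the spot with pushes at opposite corners until its brass side faces the bench fence squarely, still well clear of the fence and with its middle no more than 35 mm from where it stood; then push it straight on until the brass side lies flush against the fence, wholly between the fence's ends, and leave it there. Do not disturb the loose things around it.

Things in the scene. Friction and masses are not known exactly. Their poses are not given: they have to be found in the camera images.
- die_block: Heavy die block, 0.7 to 1 kg, 95 x 135 x 30 mm (own x, y, z), slides at 3 to 7 N (first touch to 18 N). Blue, round recess on top; one long side, towards its own +x, is brass. Origin: centre of underside, z up. Square to the fence when its x axis is parallel to the fence's. Starts turned 43 to 77 degrees counter-clockwise (from above) from that, its middle 120 to 135 mm in front of the fence's face.
- block_face (a point): Centre of the block's brass side: 47.5 mm along +x from the block's middle, 15 mm above the bench.
- fence: Silver aluminium fence, fixed to the bench, 280 mm long (along its y), 36 mm high. Origin: middle of the flat working face, at bench level. x axis: square to the face, pointing into the fence, away from the robot's side; the face lies at its x = 0 and the block on its -x side. Upright 12 mm thick; the bolted foot behind reaches x = +56 mm.
- oak_block: Loose oak offcut, 45 x 110 x 38 mm, left of the block. Leave alone. Origin: centre of underside.
- solder_spool: Loose grey spool, 54 mm across, 37 mm high, right of the block. Leave alone. Origin: centre of underside.
- bolt_m12: Loose steel bolt lying down, 20 x 66 x 17 mm, right of the block near the fence's end. Leave alone. Origin: centre of underside.
- spanner: Loose spanner lying behind the fence, 26 x 149 x 9 mm. Leave alone. Origin: centre of underside.
- glue_bottle: Loose white glue bottle, 55 mm across, 137 mm high, far to the left. Leave alone. Origin: centre of underside.
- tape_green: Loose green and black tape measure, 39 x 79 x 63 mm, near left. Leave alone. Origin: centre of underside.
- marker_1: Loose white marker with a red cap lying down, 16 x 130 x 16 mm, near left. Leave alone. Origin: centre of underside.

How it is judged (in metres and radians):
On the way:
1. the block has been turned on the spot: brass side square to the fence within 6 degrees, at least 20 mm clear of it, and the block's middle within 35 mm of where it stood (angle between the x axis of die_block and the x axis of fence, either way round below 0.105 rad and x of block_face in the frame of fence below -0.02 m and distance of die_block from where it was at the start of the episode below 0.035 m), for 0.2 s.
At the end, for the whole second after the job is handed in: The brass side lies flush against the fence: its middle within 4 mm of the fence's face, square within 3 degrees, wholly along the fence; the block lies flat on the bench at rest, and each loose bystander is within 15 mm of where it stood (angle between the x axis of die_block and the x axis of fence, either way round below 0.05 rad and x of block_face in the frame of fence between -0.004 and 0.004 m and y of die_block in the frame of fence between -0.073 and 0.073 m and linear speed of die_block below 0.01 m/s and height (world z) of die_block below 0.005 m and angle between die_block's own z axis and vertical below 0.05 rad and distance of each of oak_block, solder_spool, bolt_m12, spanner, glue_bottle, tape_green, marker_1 from where it was at the start of the episode below 0.015 m); the robot touches nothing.
It fails at once if the die block is lifted or tipped (height (world z) of die_block above 0.008 m or angle between die_block's own z axis and vertical above 0.12 rad).
It fails at once if a bystander is pushed away or picked up (distance of any of oak_block, solder_spool, bolt_m12, spanner, glue_bottle, tape_green, marker_1 from where it was at the start of the episode above 0.015 m).
It also fails if it takes over 72 s, if anything falls off the work surface, if the arm or the gripper's body presses on something with over 40 N, if the wrist force passes 120 N, or if a joint passes its speed limit or range.

## Working session

There is one attempt and no reset: what is moved stays moved. The work goes in short steps, Python scripts to look and compute and a tool call to move; the robot and the scene stay as the last step left them, time stands still between calls to the robot, and variables do not carry over. Pictures are saved under pics/ and viewed, at most 13 in all, crops included, and the job is handed in when it is done.

Besides the shell and the picture viewer there is one more tool, called after "Request:" as name([rows], argument=value, ...), one row to a line, values as JSON. arm_command: Moves the arm, as the interface text tells. Its arguments: {"type":"object","properties":{"series":{"type":"array"},"hand":{"type":"number"},"grip_force":{"type":"number"}},"required":["series"]}

```bash
mkdir -p pics; cat > h.py <<'E'
import numpy as np, cv2
from scipy.spatial.transform import Rotation as R
from workcell import bot
def rot(o):
    o=np.array(o,float)
    return o if o.shape==(3,3) else R.from_euler('xyz',o,degrees=True).as_matrix()
def cam(name):
    s=bot.get_obs(); c=bot.camera(name)
    if 'T_tool_cam' in c:
        T=np.eye(4);T[:3,:3]=rot(s['tcp_rot']);T[:3,3]=s['ee_pos'];T=T@np.array(c['T_tool_cam'])
        c['R'],c['p']=T[:3,:3],T[:3,3]
    else: c['R'],c['p']=rot(c['orientation']),np.array(c['xyz'])
    return c
def ray(c,px,z=0.):
    u=cv2.undistortPoints(np.array(px,float).reshape(-1,1,2),np.array(c['camera_matrix']),np.array(c['dist_coeffs'])).reshape(-1,2)
    d=np.c_[u[:,0],-u[:,1],-np.ones(len(u))]@c['R'].T
    return c['p']+d*((z-c['p'][2])/d[:,2])[:,None]
def proj(c,P):
    q=(np.array(P,float).reshape(-1,3)-c['p'])@c['R']; q=q*[1,-1,-1]
    return cv2.projectPoints(q,np.zeros(3),np.zeros(3),np.array(c['camera_matrix']),np.array(c['dist_coeffs']))[0].reshape(-1,2)
E
python3 - <<'E'
from h import *
np.set_printoptions(precision=4,suppress=True)
print(bot.get_obs())
c=cam('top');print(c['p'],c['orientation'],c['camera_matrix'],c['dist_coeffs']);cv2.imwrite('pics/top0.png',c['color'])
for n in ['die_block','block_face','fence','oak_block','solder_spool','bolt_m12','spanner','glue_bottle','tape_green','marker_1']:
    for d in bot.mark_of('top',n)[:2]:
        print(n,round(d['confidence'],2),d['location'],ray(c,d['location'],.015 if n=='block_face' else 0)[0])
s=cam('side');cv2.imwrite('pics/side0.png',s['color']);print(s['p'])
E
```

```text
{'time': 0.0, 'q': array([-73.9688,   5.0103,  10.0351,  95.0986,   0.0004,  90.0013]), 'qd': array([ 0.0024,  0.0775,  0.0349,  0.0439,  0.126 , -0.0512]), 'joint_efforts': array([ -0.0011, -52.0393,  46.4798,   0.0163,  -0.    ,  -0.    ]), 'ee_pos': array([ 0.1518, -0.5284,  0.2306]), 'tcp_rot': array([-179.9261,   -0.0004,   16.0299]), 'wrist_force': array([0.1899, 0.4845, 0.1082]), 'torque': array([-0.0519,  0.0363,  0.001 ]), 'grasp_force': 0.0, 'opening': 0.08507919984629013}
[0.4473 0.0237 1.0691] [  5.791   -0.0951 -90.1745] [[493.2544   0.     315.9954]
 [  0.     493.2544 246.9793]
 [  0.       0.       1.    ]] [-0.0598  0.      0.      0.      0.    ]
die_block 0.95 [355.4, 260.2] [ 0.5266 -0.064   0.    ]
block_face 0.69 [336.0, 272.6] [ 0.499 -0.021  0.015]
fence 0.85 [366.1, 204.1] [ 0.6502 -0.089   0.    ]
oak_block 0.74 [262.6, 238.7] [0.5742 0.1381 0.    ]
solder_spool 0.81 [447.0, 267.0] [ 0.511  -0.2639  0.    ]
solder_spool 0.18 [263.4, 240.0] [0.5713 0.1363 0.    ]
bolt_m12 0.56 [448.7, 225.9] [ 0.6015 -0.2704  0.    ]
spanner 0.66 [373.1, 161.6] [ 0.7462 -0.106   0.    ]
glue_bottle 0.85 [170.0, 262.2] [0.5232 0.3403 0.    ]
tape_green 0.94 [215.7, 318.9] [0.4006 0.2381 0.    ]
marker_1 0.92 [166.7, 331.9] [0.3726 0.344  0.    ]
[0.2162 0.8768 0.454 ]
```

View pics/top0.png

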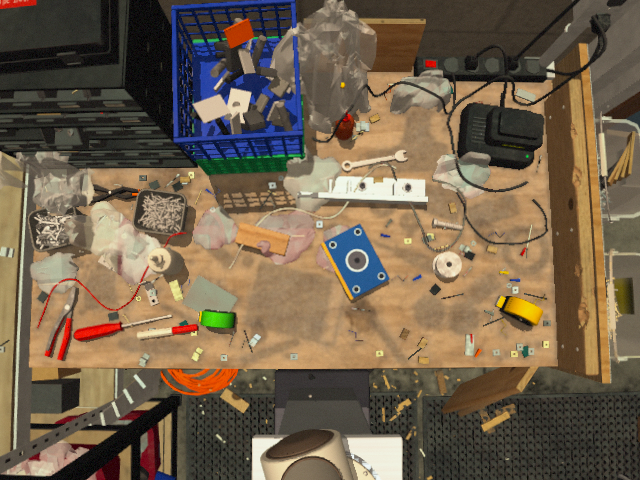

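```bash
python3 - <<'E'
import cv2
i=cv2.imread('pics/top0.png')[145:310,290:475]
cv2.imwrite('pics/crop0.png',cv2.resize(i,None,fx=4,fy=3.6*1.0,interpolation=cv2.INTER_CUBIC)[:600] if 0 else cv2.resize(i,None,fx=3.6,fy=3.6,interpolation=cv2.INTER_CUBIC))
E
```

```text
(no output)
```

View pics/crop0.png

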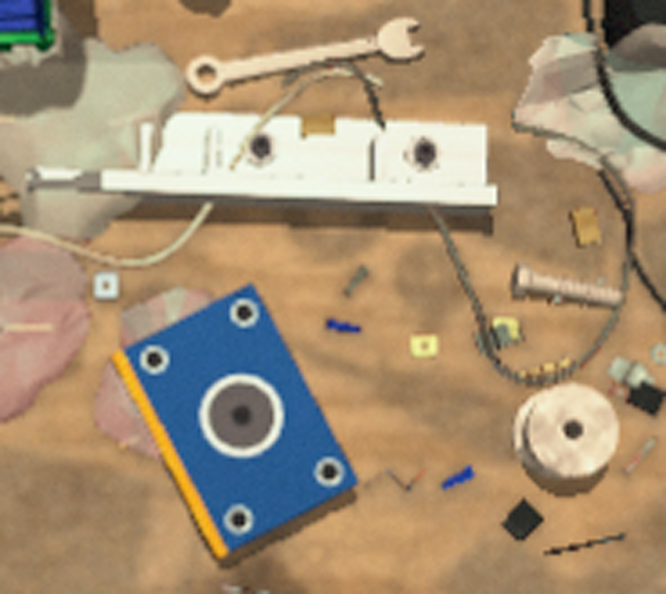

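View pics/side0.png

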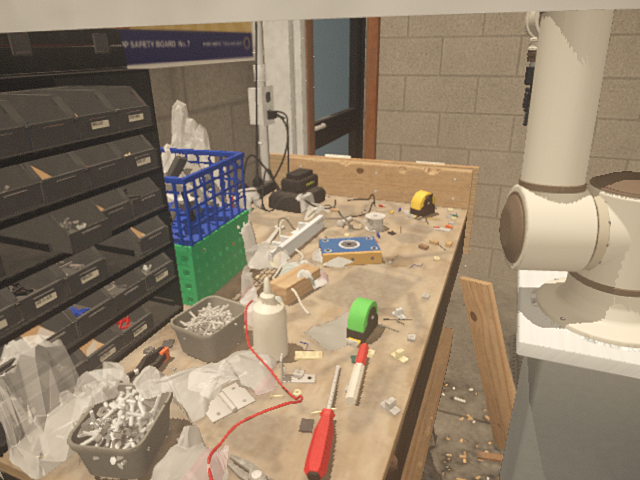

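```bash
cat >> h.py <<'E'
np.set_printoptions(precision=4,suppress=True)
def block(c,save=None):
    """centre xy, yaw deg of die block (+x = brass) from a picture"""
    hsv=cv2.cvtColor(c['color'],cv2.COLOR_BGR2HSV)
    m=cv2.inRange(hsv,(98,120,50),(118,255,255))
    g=np.array([[.35,-.25,.03],[.35,.09,.03],[.66,.09,.03],[.66,-.25,.03]])
    roi=np.zeros_like(m); cv2.fillConvexPoly(roi,proj(c,g).astype(int),255); m&=roi
    n,l,s,_=cv2.connectedComponentsWithStats(m); k=1+np.argmax(s[1:,4]); m=(l==k).astype(np.uint8)
    cnt=max(cv2.findContours(m,0,cv2.CHAIN_APPROX_NONE)[0],key=len).reshape(-1,2)
    W=ray(c,cnt,.03)[:,:2]*1000
    (cx,cy),(w,h),a=cv2.minAreaRect(W.astype(np.float32))
    if w>h: a+=90; w,h=h,w      # a = direction of short side
    b=cv2.inRange(hsv,(14,130,110),(30,255,255))&roi&cv2.dilate(m,np.ones((15,15),np.uint8))*255
    bp=ray(c,np.argwhere(b)[:,::-1],.02)[:,:2]*1000
    d=np.array([np.cos(np.radians(a)),np.sin(np.radians(a))])
    if len(bp)and (np.median(bp,0)-[cx,cy])@d<0: a+=180; d=-d
    return np.array([cx,cy])/1000, (a+180)%360-180,(w,h),len(bp)
E
python3 - <<'E'
from h import *
c=cam('top');print(block(c))
i=c['color'][150:215,290:440];cv2.imwrite('pics/f.png',cv2.resize(i,None,fx=5.3,fy=5.3,interpolation=cv2.INTER_CUBIC))
w=bot.camera('wrist');print(np.array(w['T_tool_cam']),w['camera_matrix'])
E
```

```text
(array([ 0.5242, -0.064 ]), 117.37646484375, (84.91191864013672, 132.51922607421875), 255)
[[-0.0012  0.9623  0.2719  0.0684]
 [ 1.      0.0011  0.0006  0.0001]
 [ 0.0003  0.2719 -0.9623 -0.1424]
 [ 0.      0.      0.      1.    ]] [[361.9893   0.     322.784 ]
 [  0.     361.9893 240.2157]
 [  0.       0.       1.    ]]
```

View pics/f.png

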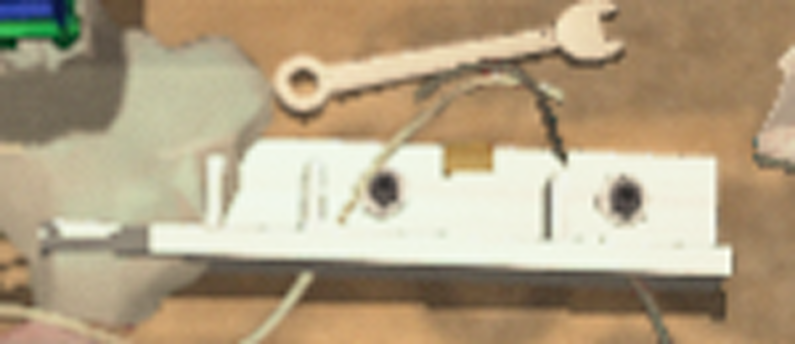

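```bash
cat >> h.py <<'E'
def rows(start,tgts,n=5):
    """start (x,y,z,yaw deg); each target (x,y,z,yaw[,rows]) interpolated; prints calls of 5 rows in the tool frame at each call's start"""
    path=[]; p=np.array(start,float)
    for t in tgts:
        k=int(t[4]) if len(t)>4 else n
        path+=[p+(np.array(t[:4])-p)*(i+1)/k for i in range(k)]; p=np.array(t[:4],float)
    while len(path)%5: path.append(path[-1])
    emit(start,path)
def emit(start,path):
    b=np.array(start,float)
    for k in range(0,len(path),5):
        y=np.radians(b[3]); c,s=np.cos(y),np.sin(y); out=[]
        for q in path[k:k+5]:
            d=q-b; out.append([round(c*d[0]+s*d[1],3),round(s*d[0]-c*d[1],3),round(-d[2],3),round(-np.radians(d[3]),3)])
        print(out)
        o=out[-1]; b=b+np.array([c*o[0]+s*o[1],s*o[0]-c*o[1],-o[2],-np.degrees(o[3])])
def now():
    s=bot.get_obs(); y=s['tcp_rot'][2]
    return [*s['ee_pos'],y]
E
python3 - <<'E'
from h import *
c=cam('top')
P=ray(c,[[317.9,197.4],[427.7,201.9]],.036);e=ray(c,[[297.5,197]],.036);print(P,e)
d=P[0]-P[1];print('fence yaw',np.degrees(np.arctan2(-d[0],d[1])))
print(now())
rows(now(),[(.535,.029,.13,117.4,15)])
E
```

```text
[[ 0.6581  0.0173  0.036 ]
 [ 0.648  -0.217   0.036 ]] [[0.6591 0.0607 0.036 ]]
fence yaw -2.459814962926684
[np.float64(0.1518842709548141), np.float64(-0.5286276988573964), np.float64(0.23132491688250903), np.float64(16.030427312802534)]
[[np.float64(0.035), np.float64(-0.029), np.float64(0.007), np.float64(-0.118)], [np.float64(0.07), np.float64(-0.057), np.float64(0.014), np.float64(-0.236)], [np.float64(0.104), np.float64(-0.086), np.float64(0.02), np.float64(-0.354)], [np.float64(0.139), np.float64(-0.115), np.float64(0.027), np.float64(-0.472)], [np.float64(0.174), np.float64(-0.143), np.float64(0.034), np.float64(-0.59)]]
[[np.float64(0.045), np.float64(-0.005), np.float64(0.007), np.float64(-0.118)], [np.float64(0.09), np.float64(-0.009), np.float64(0.013), np.float64(-0.236)], [np.float64(0.135), np.float64(-0.014), np.float64(0.02), np.float64(-0.354)], [np.float64(0.18), np.float64(-0.018), np.float64(0.027), np.float64(-0.472)], [np.float64(0.225), np.float64(-0.023), np.float64(0.034), np.float64(-0.589)]]
[[np.float64(0.039), np.float64(0.021), np.float64(0.006), np.float64(-0.118)], [np.float64(0.079), np.float64(0.043), np.float64(0.013), np.float64(-0.236)], [np.float64(0.119), np.float64(0.064), np.float64(0.02), np.float64(-0.354)], [np.float64(0.159), np.float64(0.085), np.float64(0.027), np.float64(-0.472)], [np.float64(0.198), np.float64(0.106), np.float64(0.033), np.float64(-0.59)]]
```

Request:
arm_command([
  [0.035,-0.029,0.007,-0.118],
  [0.07,-0.057,0.014,-0.236],
  [0.104,-0.086,0.02,-0.354],
  [0.139,-0.115,0.027,-0.472],
  [0.174,-0.143,0.034,-0.59],
], hand=0)

```text
time: 1.25
ee_pos: [0.2802, -0.3416, 0.1972]
tcp_rot: [180.0, 0.0, 50.1]
wrist_force: [0.6, -0.2, 0.3]
opening: 0.0118
grasp_force: 0.0
```

Request:
arm_command([
  [0.045,-0.005,0.007,-0.118],
  [0.09,-0.009,0.013,-0.236],
  [0.135,-0.014,0.02,-0.354],
  [0.18,-0.018,0.027,-0.472],
  [0.225,-0.023,0.034,-0.589],
])

```text
time: 1.75
ee_pos: [0.408, -0.1546, 0.1633]
tcp_rot: [179.9, 0.0, 83.9]
wrist_force: [0.3, -1.8, -0.1]
opening: -0.0002
grasp_force: 0.0
```

Request:
arm_command([
  [0.039,0.021,0.006,-0.118],
  [0.079,0.043,0.013,-0.236],
  [0.119,0.064,0.02,-0.354],
  [0.159,0.085,0.027,-0.472],
  [0.198,0.106,0.033,-0.59],
])

```text
time: 2.25
ee_pos: [0.5354, 0.0305, 0.13]
tcp_rot: [180.0, 0.0, 117.7]
wrist_force: [0.6, -0.6, -0.6]
opening: 0.0001
grasp_force: 0.0
```

```bash
cat >> h.py <<'E'
def b2w(b,yaw,p):
    a=np.radians(yaw); return np.array(b)+[np.cos(a)*p[0]-np.sin(a)*p[1],np.sin(a)*p[0]+np.cos(a)*p[1]]
def arc(start,b,yaw,side,deg,z=.010,gap=.015,lev=.052,cor=.038,nrow=10,off=.011):
    """side +1: on the brass face at y=-lev; -1: on the back at y=+lev. lower, close the gap, then turn block by -deg about COR, back off and rise"""
    s=side; out=[]
    f=lambda B,Y,g:(*b2w(B,Y,(s*(.0475+off+g),-s*lev)),z,Y)
    C=b2w(b,yaw,(0,s*cor)); path=[]
    p=np.array(f(b,yaw,gap)); p0=np.array(start,float)
    path=[p0+(p-p0)*(i+1)/5 for i in range(5)]
    for i in range(1,nrow+1):
        Y=yaw-deg*i/nrow; a=np.radians(Y); B=C-np.array([-np.sin(a),np.cos(a)])*s*cor
        path.append(np.array(f(B,Y,0)))
    q=np.array(f(B,Y,.02)); r=q.copy(); r[2]=.13
    path+=[path[-1]+(q-path[-1])*.5,q,(q+r)/2,r,r]
    emit(start,path); print('pred',B,Y,'end',r)
E
sed -i 's/round(c\*d\[0\]+s\*d\[1\],3),round(s\*d\[0\]-c\*d\[1\],3),round(-d\[2\],3),round(-np.radians(d\[3\]),3)/*[round(float(v),3) for v in (c*d[0]+s*d[1],s*d[0]-c*d[1],-d[2],-np.radians(d[3]))]/' h.py
python3 - <<'E'
from h import *
print(now())
c=cam('top');print(block(c));cv2.imwrite('pics/t1.png',c['color'][100:340,230:550])
arc(now(),(.5224,-.0606),117.4,1,20,nrow=5)
E
```

```text
[np.float64(0.535392941440836), np.float64(0.030507626789620285), np.float64(0.1299957250091974), np.float64(117.68778938288432)]
(array([ 0.5157, -0.1091]), -89.06625157594681, (40.85538864135742, 103.66978454589844), 19)
[[-0.001, -0.001, 0.024, 0.003], [-0.002, -0.002, 0.047, 0.006], [-0.002, -0.003, 0.071, 0.009], [-0.003, -0.004, 0.095, 0.012], [-0.004, -0.006, 0.118, 0.015]]
[[-0.021, 0.004, 0.0, 0.07], [-0.028, 0.008, 0.0, 0.139], [-0.035, 0.011, 0.0, 0.209], [-0.042, 0.013, 0.0, 0.279], [-0.049, 0.015, 0.0, 0.349]]
[[0.01, 0.0, 0.0, -0.0], [0.02, 0.0, 0.0, -0.0], [0.02, 0.0, -0.06, -0.0], [0.02, 0.0, -0.12, -0.0], [0.02, 0.0, -0.12, -0.0]]
pred [ 0.5263 -0.0732] 97.4 end [ 0.5678  0.0114  0.13   97.4   ]
```

View pics/t1.png

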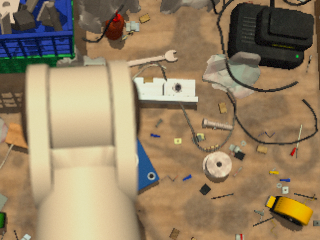

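```bash
python3 - <<'E'
from h import *
c=cam('wrist');print(block(c));cv2.imwrite('pics/w1.png',c['color'])
for n in ['die_block','block_face','oak_block']:
    for d in bot.mark_of('wrist',n)[:1]:
        print(n,round(d['confidence'],2),d['location'],ray(c,d['location'],.015 if n=='block_face' else 0)[0])
E
```

```text
(array([ 0.5092, -0.0586]), 117.4589672088623, (63.231468200683594, 110.9742202758789), 828)
die_block 0.82 [252.5, 318.7] [ 0.5213 -0.0595  0.    ]
block_face 0.92 [244.4, 273.8] [ 0.499  -0.0195  0.015 ]
oak_block 0.97 [424.0, 131.0] [0.5667 0.1351 0.    ]
```

View pics/w1.png

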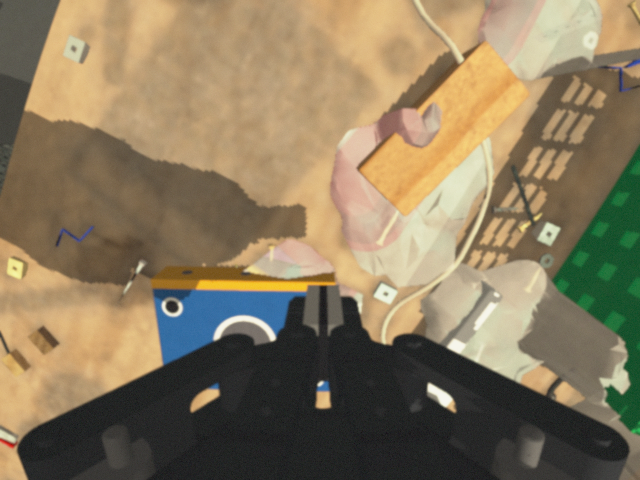

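```bash
python3 - <<'E'
from h import *
arc(now(),(.522,-.060),117.4,1,21,nrow=10,gap=.008)
E
```

```text
[[-0.001, 0.0, 0.024, -0.0], [-0.003, 0.0, 0.048, -0.0], [-0.004, 0.0, 0.072, -0.0], [-0.005, 0.0, 0.096, -0.001], [-0.006, 0.0, 0.12, -0.001]]
[[-0.012, 0.002, 0.0, 0.037], [-0.015, 0.004, 0.0, 0.074], [-0.019, 0.006, 0.0, 0.11], [-0.022, 0.008, 0.0, 0.147], [-0.026, 0.009, 0.0, 0.184]]
[[-0.003, 0.003, 0.0, 0.036], [-0.006, 0.004, 0.0, 0.073], [-0.01, 0.006, 0.0, 0.11], [-0.013, 0.008, 0.0, 0.146], [-0.017, 0.01, 0.0, 0.183]]
[[0.01, -0.0, 0.0, -0.0], [0.02, -0.0, 0.0, -0.0], [0.02, -0.0, -0.06, -0.0], [0.02, -0.0, -0.12, -0.0], [0.02, -0.0, -0.12, -0.0]]
pred [ 0.526  -0.0733] 96.4 end [ 0.569   0.0106  0.13   96.4   ]
```

Request:
arm_command([
  [-0.001,0,0.03,0],
  [-0.003,0,0.06,0],
  [-0.004,0,0.09,0],
  [-0.005,0,0.12,0],
  [-0.006,0,0.12,0],
])

```text
time: 3.0
ee_pos: [0.5345, 0.0218, 0.007]
tcp_rot: [-179.7, -0.1, 117.2]
wrist_force: [0.1, -0.0, 0.6]
opening: -0.0004
grasp_force: 0.0
```

Request:
arm_command([
  [-0.01,0.002,0,0.037],
  [-0.015,0.004,0,0.074],
  [-0.019,0.006,0,0.11],
  [-0.022,0.008,0,0.147],
  [-0.026,0.009,0,0.184],
])

```text
time: 3.5
ee_pos: [0.5589, 0.0038, 0.0128]
tcp_rot: [179.8, -0.0, 106.6]
wrist_force: [0.7, 2.7, -1.6]
opening: 0.0001
grasp_force: 1.4
```

Request:
arm_command([
  [-0.003,0.003,0,0.036],
  [-0.006,0.004,0,0.073],
  [-0.01,0.006,0,0.11],
  [-0.013,0.008,0,0.146],
  [-0.017,0.01,0,0.183],
])

```text
time: 4.0
ee_pos: [0.5732, -0.0097, 0.0129]
tcp_rot: [179.8, -0.0, 96.1]
wrist_force: [-1.2, 3.5, -1.9]
opening: 0.0002
grasp_force: 1.3
```

Request:
arm_command([
  [0.01,0,0,0],
  [0.02,0,0,0],
  [0.02,0,-0.05,0],
  [0.02,0,-0.1,0],
  [0.02,0,-0.12,0],
])

```text
time: 4.5
ee_pos: [0.5711, 0.0116, 0.1365]
tcp_rot: [179.6, 0.0, 96.4]
wrist_force: [1.4, -0.5, 0.1]
opening: 0.0002
grasp_force: 0.0
```

```bash
cat >> h.py <<'E'
def look():
    c=cam('wrist'); r=block(c); out=[]
    for n,z in (('die_block',0),('block_face',.015)):
        d=bot.mark_of('wrist',n)
        if d: out.append((n,round(d[0]['confidence'],2),ray(c,d[0]['location'],z)[0][:2]))
    print('now',np.array(now())); print('blue',r); print(out)
    if len(out)==2: e=out[1][2]-out[0][2]; print('yaw',np.degrees(np.arctan2(e[1],e[0])),np.hypot(*e))
    return c
E
python3 - <<'E'
from h import *
look()
E
```

```text
now [ 0.5706  0.0114  0.1327 96.3991]
blue (array([ 0.5141, -0.0655]), 97.22485446929932, (56.7997932434082, 104.96399688720703), 746)
[('die_block', 0.72, array([ 0.5259, -0.0725])), ('block_face', 0.6, array([ 0.5225, -0.0278]))]
yaw 94.2835104169952 0.044826673620160205
```

```bash
cat >> h.py <<'E'
def push(b,yaw,side,deg,gap=.010,nrow=10,**k):
    h=(*b2w(b,yaw,(side*(.0585+gap),-side*.052)),.13,yaw)
    n=now(); rows(n,[h]); arc(h,b,yaw,side,deg,gap=gap,nrow=nrow,**k)
E
python3 - <<'E'
from h import *
push((.526,-.0725),97,-1,40)
E
```

```text
[[-0.029, -0.021, 0.001, -0.002], [-0.059, -0.042, 0.001, -0.004], [-0.088, -0.063, 0.002, -0.006], [-0.118, -0.084, 0.002, -0.008], [-0.147, -0.105, 0.003, -0.01]]
[[0.0, 0.0, 0.024, -0.0], [0.0, 0.0, 0.048, -0.0], [0.0, 0.0, 0.072, -0.0], [0.0, 0.0, 0.096, -0.0], [0.0, 0.0, 0.12, -0.0]]
[[0.016, -0.004, 0.0, 0.07], [0.023, -0.007, 0.0, 0.14], [0.03, -0.01, 0.0, 0.209], [0.037, -0.013, 0.0, 0.279], [0.044, -0.015, 0.0, 0.349]]
[[0.007, -0.004, 0.0, 0.07], [0.014, -0.007, 0.0, 0.14], [0.02, -0.01, 0.0, 0.21], [0.028, -0.012, 0.0, 0.279], [0.035, -0.014, 0.0, 0.349]]
[[-0.01, -0.0, 0.0, 0.0], [-0.02, -0.0, 0.0, 0.0], [-0.02, -0.0, -0.06, 0.0], [-0.02, -0.0, -0.12, 0.0], [-0.02, -0.0, -0.12, 0.0]]
pred [ 0.5318 -0.0472] 57.0 end [ 0.4455 -0.0847  0.13   57.    ]
```

Request:
arm_command([
  [-0.029,-0.021,0,0],
  [-0.06,-0.042,0,-0.004],
  [-0.09,-0.063,0,-0.006],
  [-0.12,-0.085,0,-0.01],
  [-0.148,-0.105,0.003,-0.01],
])

```text
time: 5.15
ee_pos: [0.4803, -0.1486, 0.1262]
tcp_rot: [-179.9, -0.0, 97.0]
wrist_force: [0.9, -1.1, -0.0]
opening: -0.0
grasp_force: 0.0
```

Request:
arm_command([
  [0,0,0.035,0],
  [0,0,0.07,0],
  [0,0,0.1,0],
  [0,0,0.115,0],
  [0,0,0.12,0],
])

```text
time: 5.65
ee_pos: [0.4803, -0.1472, 0.0051]
tcp_rot: [-179.8, -0.1, 97.0]
wrist_force: [0.0, 0.8, 0.6]
opening: 0.0
grasp_force: 0.0
```

Request:
arm_command([
  [0.014,-0.004,0,0.07],
  [0.022,-0.007,0,0.14],
  [0.03,-0.01,0,0.209],
  [0.037,-0.013,0,0.279],
  [0.044,-0.015,0,0.349],
])

```text
time: 6.15
ee_pos: [0.4617, -0.106, 0.0083]
tcp_rot: [179.9, 0.1, 76.8]
wrist_force: [-0.8, -2.1, -2.0]
opening: 0.0001
grasp_force: 1.2
```

Request:
arm_command([
  [0.007,-0.004,0,0.07],
  [0.014,-0.007,0,0.14],
  [0.02,-0.01,0,0.21],
  [0.028,-0.012,0,0.279],
  [0.035,-0.014,0,0.349],
])

```text
time: 6.65
ee_pos: [0.456, -0.0687, 0.0083]
tcp_rot: [179.9, 0.0, 56.8]
wrist_force: [-2.0, -2.8, -1.4]
opening: -0.0001
grasp_force: 1.4
```

Request:
arm_command([
  [-0.01,0,0,0],
  [-0.02,0,0,0],
  [-0.02,0,-0.05,0],
  [-0.02,0,-0.1,0],
  [-0.02,0,-0.12,0],
])

```text
time: 7.15
ee_pos: [0.4459, -0.0869, 0.1324]
tcp_rot: [179.7, -0.1, 57.0]
wrist_force: [-0.1, 1.0, -0.3]
opening: 0.0
grasp_force: 0.0
```

```bash
python3 - <<'E'
from h import *
c=look(); cv2.imwrite('pics/w2.png',c['color'])
E
```

```text
now [ 0.4455 -0.0866  0.129  56.9767]
blue (array([ 0.5334, -0.0534]), 58.65943145751953, (90.44550323486328, 139.11279296875), 1130)
[('die_block', 0.72, array([ 0.5334, -0.0456])), ('block_face', 0.82, array([ 0.56  , -0.0064]))]
yaw 55.82911873630648 0.04740041073318377
```

View pics/w2.png

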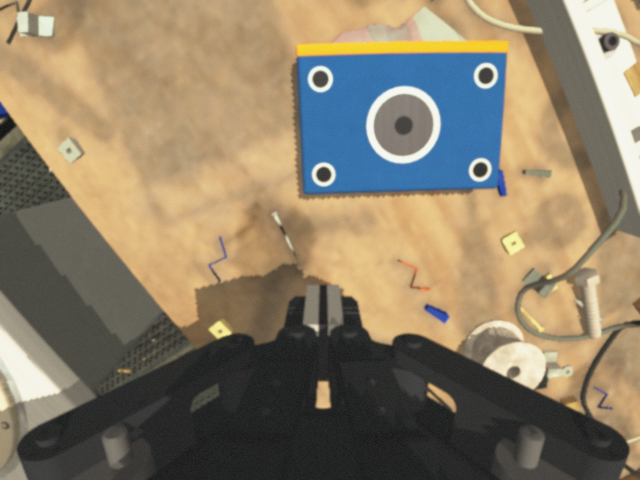

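```bash
python3 - <<'E'
from h import *
push((.5325,-.047),57.5,1,40,z=.012)
E
```

```text
[[0.03, 0.021, -0.0, -0.002], [0.06, 0.041, -0.0, -0.004], [0.09, 0.062, -0.001, -0.005], [0.12, 0.082, -0.001, -0.007], [0.15, 0.103, -0.001, -0.009]]
[[-0.0, 0.0, 0.024, -0.0], [-0.0, 0.0, 0.047, -0.0], [-0.0, 0.0, 0.071, -0.0], [-0.0, 0.0, 0.094, -0.0], [-0.0, 0.0, 0.118, -0.0]]
[[-0.016, 0.004, 0.0, 0.07], [-0.023, 0.007, 0.0, 0.14], [-0.03, 0.01, 0.0, 0.209], [-0.037, 0.013, 0.0, 0.279], [-0.044, 0.015, 0.0, 0.349]]
[[-0.007, 0.004, 0.0, 0.07], [-0.014, 0.007, 0.0, 0.14], [-0.02, 0.01, 0.0, 0.21], [-0.028, 0.012, 0.0, 0.279], [-0.035, 0.014, 0.0, 0.349]]
[[0.01, 0.0, 0.0, 0.0], [0.02, 0.0, 0.0, 0.0], [0.02, 0.0, -0.059, 0.0], [0.02, 0.0, -0.118, 0.0], [0.02, 0.0, -0.118, 0.0]]
pred [ 0.5119 -0.0628] 17.5 end [ 0.6024 -0.0888  0.13   17.5   ]
```

Request:
arm_command([
  [0.03,0.021,0,0],
  [0.06,0.041,0,-0.004],
  [0.09,0.062,0,-0.005],
  [0.12,0.082,0,-0.007],
  [0.15,0.103,0,-0.009],
])

```text
time: 7.8
ee_pos: [0.6135, -0.016, 0.1254]
tcp_rot: [-179.9, 0.1, 57.5]
wrist_force: [0.3, -1.4, 0.5]
opening: -0.0002
grasp_force: 0.0
```

Request:
arm_command([
  [0,0,0.035,0],
  [0,0,0.07,0],
  [0,0,0.1,0],
  [0,0,0.113,0],
  [0,0,0.118,0],
])

```text
time: 8.3
ee_pos: [0.6115, -0.0165, 0.007]
tcp_rot: [-179.8, 0.1, 57.5]
wrist_force: [0.2, -0.3, 1.1]
opening: -0.0005
grasp_force: 0.0
```

Request:
arm_command([
  [-0.014,0.004,0,0.07],
  [-0.022,0.007,0,0.14],
  [-0.03,0.01,0,0.209],
  [-0.037,0.013,0,0.279],
  [-0.044,0.015,0,0.349],
])

```text
time: 8.8
ee_pos: [0.603, -0.0616, 0.0108]
tcp_rot: [179.9, -0.1, 37.3]
wrist_force: [1.6, 1.6, -1.8]
opening: 0.0001
grasp_force: 1.3
```

Request:
arm_command([
  [-0.007,0.004,0,0.07],
  [-0.014,0.007,0,0.14],
  [-0.02,0.01,0,0.21],
  [-0.028,0.012,0,0.279],
  [-0.035,0.014,0,0.349],
])

```text
time: 9.3
ee_pos: [0.5838, -0.0942, 0.0109]
tcp_rot: [179.9, -0.2, 17.3]
wrist_force: [2.3, -0.4, -2.1]
opening: -0.0001
grasp_force: 1.4
```

Request:
arm_command([
  [0.01,0,0,0],
  [0.02,0,0,0],
  [0.02,0,-0.05,0],
  [0.02,0,-0.1,0],
  [0.02,0,-0.12,0],
])

```text
time: 9.8
ee_pos: [0.6044, -0.0872, 0.1351]
tcp_rot: [179.8, -0.4, 17.6]
wrist_force: [0.9, -0.3, 1.3]
opening: 0.0
grasp_force: 0.0
```

```bash
python3 - <<'E'
from h import *
c=look()
E
```

```text
now [ 0.6036 -0.0872  0.1312 17.5881]
blue (array([ 0.5175, -0.044 ]), 20.241241455078125, (46.94037628173828, 91.51307678222656), 691)
[('die_block', 0.8, array([ 0.5087, -0.0659])), ('block_face', 0.83, array([ 0.5566, -0.054 ]))]
yaw 13.915042501501947 0.049369673511582245
```

```bash
sed -i 's/    emit(start,path); print(.pred/    for v in path: v[3]=max(v[3],3)\n&/' h.py; python3 - <<'E'
from h import *
push((.510,-.064),18,-1,20,z=.012)
E
```

```text
[[-0.03, -0.02, 0.0, -0.001], [-0.06, -0.041, 0.0, -0.003], [-0.091, -0.061, 0.001, -0.004], [-0.121, -0.081, 0.001, -0.006], [-0.151, -0.102, 0.001, -0.007]]
[[0.0, 0.0, 0.024, -0.0], [0.0, 0.0, 0.047, -0.0], [0.0, 0.0, 0.071, -0.0], [0.0, 0.0, 0.094, -0.0], [0.0, 0.0, 0.118, -0.0]]
[[0.013, -0.002, 0.0, 0.035], [0.016, -0.004, 0.0, 0.07], [0.02, -0.006, 0.0, 0.105], [0.023, -0.007, 0.0, 0.14], [0.027, -0.009, 0.0, 0.175]]
[[0.003, -0.002, 0.0, 0.034], [0.006, -0.004, 0.0, 0.069], [0.009, -0.005, 0.0, 0.087], [0.013, -0.007, 0.0, 0.087], [0.016, -0.009, 0.0, 0.087]]
[[-0.01, -0.0, 0.0, -0.0], [-0.02, -0.001, 0.0, -0.0], [-0.02, -0.001, -0.059, -0.0], [-0.02, -0.001, -0.118, -0.0], [-0.02, -0.001, -0.118, -0.0]]
pred [ 0.5231 -0.0622] -2.0 end [ 0.4464 -0.0075  0.13    3.    ]
```

Request:
arm_command([
  [-0.03,-0.02,0,0],
  [-0.06,-0.041,0,-0.003],
  [-0.09,-0.061,0,-0.004],
  [-0.12,-0.081,0,-0.006],
  [-0.151,-0.102,0,-0.007],
])

```text
time: 10.45
ee_pos: [0.4256, -0.035, 0.1276]
tcp_rot: [-179.9, 0.1, 17.9]
wrist_force: [-0.1, 0.7, 0.1]
opening: -0.0004
grasp_force: 0.0
```

Request:
arm_command([
  [0,0,0.035,0],
  [0,0,0.07,0],
  [0,0,0.1,0],
  [0,0,0.113,0],
  [0,0,0.118,0],
])

```text
time: 10.95
ee_pos: [0.4261, -0.0353, 0.0095]
tcp_rot: [-179.9, 0.2, 17.9]
wrist_force: [0.0, -0.4, -0.5]
opening: 0.0004
grasp_force: 0.0
```

Request:
arm_command([
  [0.012,-0.002,0,0.035],
  [0.016,-0.004,0,0.07],
  [0.02,-0.006,0,0.105],
  [0.023,-0.007,0,0.14],
  [0.027,-0.009,0,0.175],
])

```text
time: 11.45
ee_pos: [0.4501, -0.0187, 0.0118]
tcp_rot: [-180.0, 0.1, 7.8]
wrist_force: [-2.5, -0.3, -2.1]
opening: -0.0002
grasp_force: 1.2
```

Request:
arm_command([
  [0.003,-0.002,0,0.034],
  [0.006,-0.004,0,0.069],
  [0.009,-0.005,0,0.087],
  [0.013,-0.007,0,0.087],
  [0.016,-0.009,0,0.087],
])

```text
time: 11.95
ee_pos: [0.4651, -0.0077, 0.0117]
tcp_rot: [180.0, -0.0, 2.9]
wrist_force: [-3.5, -3.0, 1.5]
opening: -0.0003
grasp_force: 2.1
```

Request:
arm_command([
  [-0.01,0,0,0],
  [-0.02,0,0,0],
  [-0.02,0,-0.05,0],
  [-0.02,0,-0.1,0],
  [-0.02,0,-0.12,0],
])

```text
time: 12.45
ee_pos: [0.4454, -0.0087, 0.1361]
tcp_rot: [180.0, -0.4, 2.9]
wrist_force: [0.9, -0.2, -0.3]
opening: 0.0
grasp_force: 0.0
```

```bash
python3 - <<'E'
from h import *
c=look(); cv2.imwrite('pics/w3.png',c['color'])
E
```

```text
now [ 0.4451 -0.0087  0.1327  2.8565]
blue (array([ 0.5206, -0.0647]), 0.5739516019821167, (86.04845428466797, 132.14620971679688), 1169)
[('die_block', 0.59, array([0.5717, 0.1364])), ('block_face', 0.71, array([ 0.5722, -0.0641]))]
yaw -89.86518229377803 0.20057858944870458
```

View pics/w3.png

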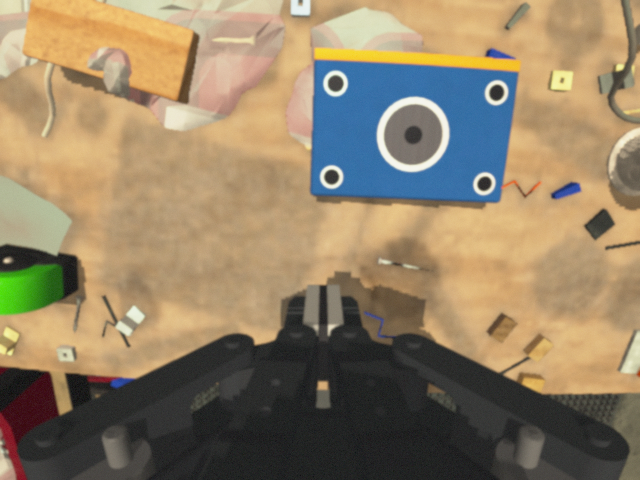

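```bash
python3 - <<'E'
from h import *
u=np.array([np.cos(np.radians(2.5)),-np.sin(np.radians(2.5))])
a=np.array([.452,-.064])
rows(now(),[(*a,.12,-2.5),(*a,.003,-2.5)])
E
```

```text
[[0.001, 0.011, 0.003, 0.019], [0.002, 0.022, 0.005, 0.037], [0.003, 0.033, 0.008, 0.056], [0.003, 0.044, 0.01, 0.075], [0.004, 0.056, 0.013, 0.093]]
[[0.0, -0.0, 0.023, 0.0], [0.0, -0.0, 0.047, 0.0], [0.0, -0.0, 0.07, 0.0], [0.0, -0.0, 0.093, 0.0], [0.0, -0.0, 0.117, 0.0]]
```

Request:
arm_command([
  [0.001,0.011,0.003,0.019],
  [0.002,0.022,0.005,0.037],
  [0.003,0.033,0.008,0.056],
  [0.003,0.044,0.01,0.075],
  [0.004,0.056,0.013,0.093],
], hand=0.085)

```text
time: 13.1
ee_pos: [0.4513, -0.0655, 0.1176]
tcp_rot: [-180.0, 0.0, -2.6]
wrist_force: [-0.4, -0.3, 0.2]
opening: 0.0727
grasp_force: 0.0
```

Request:
arm_command([
  [0,0,0.03,0],
  [0,0,0.06,0],
  [0,0,0.09,0],
  [0,0,0.108,0],
  [0,0,0.115,0],
])

```text
time: 13.6
ee_pos: [0.4501, -0.0649, 0.001]
tcp_rot: [-180.0, 0.2, -2.5]
wrist_force: [-0.5, 0.9, 0.8]
opening: 0.0847
grasp_force: 0.0
```

Request:
arm_command([
  [0.008,0,0,0],
  [0.016,0,0,0],
  [0.023,0,0,0],
  [0.03,0,0,0],
  [0.035,0,0,0],
])

```text
time: 14.1
ee_pos: [0.4866, -0.066, 0.004]
tcp_rot: [180.0, 0.1, -2.5]
wrist_force: [-10.9, 0.9, 5.2]
opening: 0.0848
grasp_force: 5.2
```

```bash
python3 - <<'E'
from h import *
c=look(); print(bot.get_obs()['wrist_force']); cv2.imwrite('pics/w4.png',c['color'])
E
```

```text
now [ 0.4873 -0.066   0.004  -2.4743]
blue (array([ 0.541 , -0.0674]), -2.5371475219726562, (86.2095947265625, 131.65440368652344), 2386)
[('block_face', 0.81, array([ 0.5924, -0.0703]))]
[-1.4685 -0.0836  0.4181]
```

View pics/w4.png

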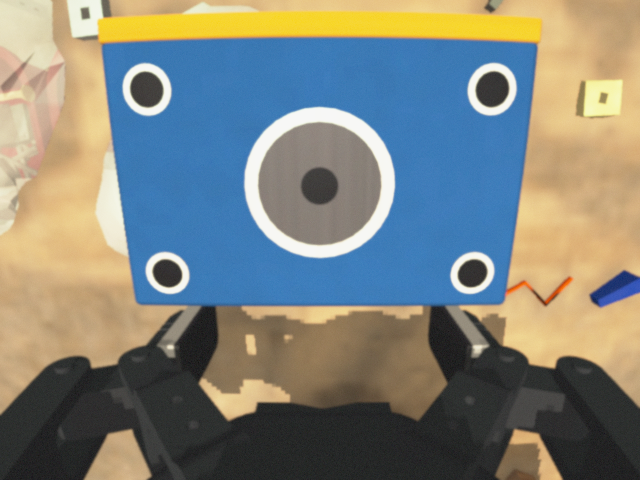

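Request:
arm_command([
  [0.006,0,0,0],
  [0.012,0,0,0],
  [0.018,0,0,0],
  [0.024,0,0,0],
  [0.03,0,0,0],
])

```text
time: 14.75
ee_pos: [0.5159, -0.0672, 0.0039]
tcp_rot: [180.0, 0.1, -2.5]
wrist_force: [-11.0, 0.6, 6.8]
opening: 0.085
grasp_force: 5.9
```

Request:
arm_command([
  [0.006,0,0,0],
  [0.012,0,0,0],
  [0.017,0,0,0],
  [0.021,0,0,0],
  [0.024,0,0,0],
])

```text
time: 15.25
ee_pos: [0.5398, -0.0683, 0.0039]
tcp_rot: [180.0, 0.1, -2.5]
wrist_force: [-12.0, 1.0, 7.0]
opening: 0.0851
grasp_force: 6.0
```

Request:
arm_command([
  [0.001,0,0,0],
  [0.002,0,0,0],
  [0.003,0,0,0],
  [0.004,0,0,0],
  [0.005,0,0,0],
])

```text
time: 15.75
ee_pos: [0.5447, -0.0684, 0.004]
tcp_rot: [180.0, 0.1, -2.5]
wrist_force: [-11.2, 0.6, 6.6]
opening: 0.0851
grasp_force: 5.7
```

Request:
arm_command([
  [0.001,0,0,0],
  [0.002,0,0,0],
  [0.003,0,0,0],
  [0.004,0,0,0],
  [0.004,0,0,0],
])

```text
time: 16.25
ee_pos: [0.5483, -0.0686, 0.004]
tcp_rot: [180.0, 0.2, -2.5]
wrist_force: [-13.1, -0.4, 7.8]
opening: 0.0849
grasp_force: 6.8
```

```bash
python3 - <<'E'
from h import *
c=look(); print(bot.get_obs()['wrist_force']); cv2.imwrite('pics/w5.png',c['color'])
E
```

```text
now [ 0.5483 -0.0687  0.0039 -2.4819]
blue (array([ 0.6027, -0.0701]), -2.5426559448242188, (86.12052917480469, 132.17018127441406), 531)
[('die_block', 0.67, array([ 0.6057, -0.0697])), ('block_face', 0.58, array([ 0.6543, -0.0726]))]
yaw -3.4025497610571023 0.048697852198685804
[-13.0222   1.0441   7.6056]
```

View pics/w5.png

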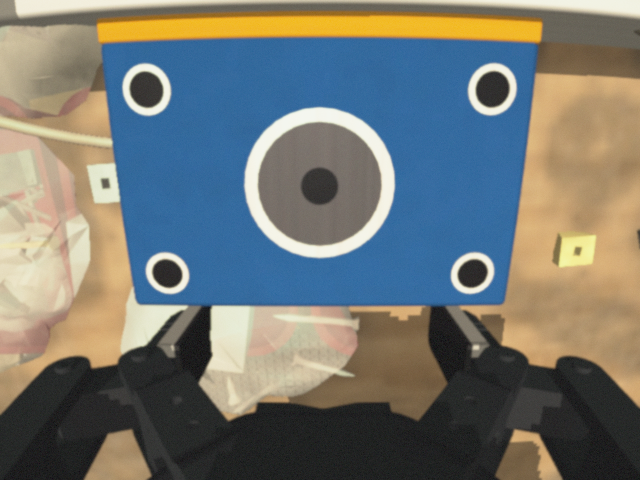

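Request:
arm_command([
  [0.001,0,0,0],
  [0.001,0,0,0],
  [0.002,0,0,0],
  [0.002,0,0,0],
  [0.002,0,0,0],
])

```text
time: 16.9
ee_pos: [0.5483, -0.0686, 0.0039]
tcp_rot: [180.0, 0.4, -2.5]
wrist_force: [-24.3, 1.0, 15.0]
opening: 0.0852
grasp_force: 12.3
```

Request:
arm_command([
  [-0.008,0,0,0],
  [-0.02,0,0,0],
  [-0.035,0,0,0],
  [-0.035,0,-0.04,0],
  [-0.035,0,-0.08,0],
])

```text
time: 17.4
ee_pos: [0.516, -0.0671, 0.084]
tcp_rot: [-180.0, 0.0, -2.5]
wrist_force: [1.0, 0.5, 0.4]
opening: 0.0852
grasp_force: 0.0
```

Request:
arm_command([
  [0.01,0,-0.02,0],
  [0.025,0,-0.05,0],
  [0.045,0,-0.08,0],
  [0.06,0,-0.1,0],
  [0.06,0,-0.1,0],
])

```text
time: 17.9
ee_pos: [0.5796, -0.07, 0.1867]
tcp_rot: [180.0, -0.4, -2.5]
wrist_force: [-1.6, 0.7, -0.6]
opening: 0.0855
grasp_force: 0.0
```

```bash
python3 - <<'E'
from h import *
c=look(); cv2.imwrite('pics/w6.png',c['color'])
E
```

```text
now [ 0.5763 -0.0698  0.1827 -2.4766]
blue (array([ 0.6031, -0.0701]), -2.5447845458984375, (83.88057708740234, 131.82681274414062), 881)
[('die_block', 0.92, array([ 0.6063, -0.0698])), ('block_face', 0.79, array([ 0.6525, -0.0709]))]
yaw -1.3319295212674191 0.04615838926486661
```

View pics/w6.png

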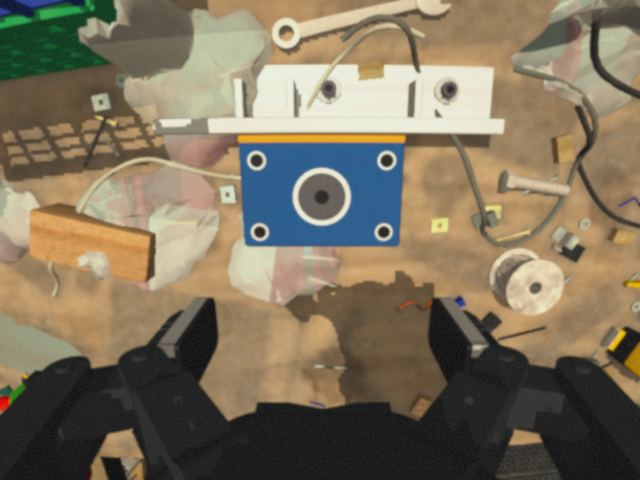

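The wrist picture shows the brass edge (240–405, row 138) flush and parallel to the fence (158–503, row 133). The block sits within the fence's ends, and the bystanders in view (oak block, spool, bolt, spanner) look undisturbed.

```bash
python3 -c "
from workcell import bot
print(bot.job_done())"
```

```text
the job is handed in; nothing more can be done
None
```

The job is handed in: I turned the die block about 117° clockwise on the spot, not the 43–77° stated, pushed it straight on, and left its brass side flush against the fence with no sign of anything else disturbed; no verdict was returned.

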